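Load a busbar into the thickness gauge against its hidden stop

TASK

Set the copper busbar up for measuring in the green bench thickness gauge: raise the red-knobbed lift lever until it stays up by itself, lay the bar flat on the steel bed in front of the gauge head, pointing into the throat, and let go of it; then take it again by its near end and slide it in under the spindle until you feel it meet the back stop hidden in the tunnel. The stop is only lightly clamped, so feel for it and do not shove it off its setting. Finally bring the lever forward so that the spindle foot comes down and rests on the bar, and leave everything like that without disturbing the other things on the bench.

Things in the scene. Friction and masses are not known exactly. Their poses are not given: they have to be found in the camera images.
- gauge: green bench thickness gauge with a round dial in front, fixed, 225 x 90 mm, head top at z = 142 mm. Origin: bench level, straight below the spindle; x points inward along the throat (away from the robot at yaw 0), y left, z up. Flat steel bed: top at z = 30 mm, x -145 to 55, y -30 to 30 mm. Above it head and dial reach forward to x = -28 mm, from z = 82 mm up (spindle bush from z = 70 mm).
- throat (a point): point on the bed below the spindle, gauge (0, 0, 30) mm, in the middle of the bar's path. Steel side guides 28 mm apart and 8 mm high begin 6 mm before it, with a flared mouth from 22 mm before it.
- tunnel (a point): middle of the tunnel's entry at bed level, gauge (10, 0, 30) mm. The bar's end runs into this closed tunnel (28 mm wide, 17 mm high). Out of sight in it, 14 to 36 mm inside (24 to 46 mm behind the spindle axis), stands the face of the back stop, held by a friction clamp: it slips if pushed with more than about 40 N.
- busbar: copper bar 150 x 24 x 12 mm, about 0.36 kg, with a 9 mm bolt hole near each end; lies flat. Origin: centre of its underside; x along its length, z up. Both ends are alike.
- lever_knob (a point): centre of the red drum-shaped knob on the end of the lift lever: 24 mm diameter, 24 mm long, its axis and flat end faces along the gauge's y axis (pinched along y it can turn between the fingers). The lever, a steel rod 8 mm thick, turns on a shaft along the gauge's y axis at gauge (10, 62, 122) mm; the knob's centre is 70 mm from that axis.
- lift_lever (a joint): angle of the lift lever, rad: 0 = down in front (knob 15 degrees below level, toward gauge -x), growing as the knob swings up and back; end stop at 2.30 (27 degrees past upright), where it stays by its own weight. Let go in front of upright it sinks and lowers the spindle; on the bar it rests near 1.25.
- spindle (a joint): height of the spindle's foot (12 mm diameter) over the bed, m: 0 = on the bare bed, 0.022 with the lever fully up, 0.012 when resting on the bar. Driven by the lever only.
- multimeter: lime multimeter 138 x 70 x 47 mm lying on the bench, bystander; origin centre of its underside, x along its length
- parts_box: lime parts box 96 x 128 x 33 mm, bystander; origin centre of its underside, y along its length
- screwdriver_red: red screwdriver 17 x 151 x 17 mm, bystander; origin at the middle underneath, y along its length
- flux_tin: round flat flux tin, 49 mm diameter, 13 mm high, bystander; origin centre of its underside
Mind the look-alikes: they are no part of the job. Of the things that look like the busbar, the middle-sized one is meant.

How it is judged (in metres and radians):
On the way, in this order (a step that is already met when the one before it is completed fails the run):
1. the bar lies flat and let go on the bed in front of the head, its inner end not yet past the spindle (z of busbar in the frame of gauge between 0.027 and 0.033 m and y of busbar in the frame of gauge between -0.025 and 0.025 m and angle between busbar's own z axis and vertical below 0.06 rad and x of busbar in the frame of gauge between -0.15 and -0.07 m and contact force between the fingers and busbar below 0.1 N and angle between the x axis of busbar and the x axis of gauge, either way round below 0.35 rad), for 0.2 s.
2. with the lever up, the bar is slid home against the back stop (within 2 mm) (value of joint lift_lever above 2 rad and z of busbar in the frame of gauge between 0.027 and 0.033 m and y of busbar in the frame of gauge between -0.025 and 0.025 m and angle between busbar's own z axis and vertical below 0.06 rad and horizontal distance between busbar and back_stop_c0 between 0.07 and 0.081 m and angle between the x axis of busbar and the x axis of gauge, either way round below 0.12 rad), for 0.1 s.
At the end, for the whole second after the job is handed in: the bar lies flat on the bed, in line with the throat (within 7 degrees) and home against the back stop (gap under 2 mm), let go and at rest; the lever is lowered and the spindle foot rests on the bar (foot 10.5 to 13.5 mm above the bed, pressing with over 1 N) (z of busbar in the frame of gauge between 0.027 and 0.033 m and y of busbar in the frame of gauge between -0.025 and 0.025 m and angle between busbar's own z axis and vertical below 0.06 rad and horizontal distance between busbar and back_stop_c0 between 0.07 and 0.081 m and angle between the x axis of busbar and the x axis of gauge, either way round below 0.12 rad and contact force between the fingers and busbar below 0.1 N and contact force between busbar and spindle_c0 above 1 N and value of joint spindle between 0.0105 and 0.0135 m and value of joint lift_lever between 0.95 and 1.55 rad and linear speed of busbar below 0.01 m/s); the robot touches nothing.
It fails at once if the back stop is shoved off its setting by more than 2.5 mm (distance of back_stop_c0 from where it was at the start of the episode above 0.0025 m).
It fails at once if the multimeter is moved by more than 3 cm (distance of multimeter from where it was at the start of the episode above 0.03 m).
It fails at once if the parts box is moved by more than 3 cm (distance of parts_box from where it was at the start of the episode above 0.03 m).
It fails at once if the red screwdriver is moved by more than 3 cm (distance of screwdriver_red from where it was at the start of the episode above 0.03 m).
It fails at once if the flux tin is moved by more than 3 cm (distance of flux_tin from where it was at the start of the episode above 0.03 m).
It also fails if it takes over 70 s, if anything falls off the work surface, if the arm or the gripper's body presses on something with over 40 N, if the wrist force passes 120 N, or if a joint passes its speed limit or range.

ROBOT

A 6-joint arm with a two-finger parallel gripper is mounted at the origin on a cart in front of the work surface, level with it; the furniture and walls round the work are solid. World frame = base frame: x ahead of the robot, y to its left, z up, the work surface at z = 0. Lengths are in m, angles in degrees, forces in N, time in s.
With the tool pointing down it reaches from about 0.325 to 0.775 m from the base axis. Payload 5.5 kg.
Tool frame: the origin (TCP) lies at the centre of the arm's flange, where the gripper is bolted on; the fingertips stand 182 mm ahead of it and the grasp point (between the pads) lies 163 mm ahead of it; z points along the fingers, y is the line along which they close (so a half turn about z gives the same grasp; the last joint's range is limited). The gripper opens to 88 mm and grips with 3 to 60 N. Pads are 20 mm wide; open, the fingers measure 115 mm over their backs; the gripper's body (75 mm by 178 mm) begins 61 mm behind the grasp point.
Start: joints at [-69.998, 5.22, 70.514, -0, 104.267, -3.249], TCP at [0.237, -0.551, 0.405] pointing down, gripper open.
Joint ranges: [-164.24, 164.24], [-49.07, 125.15], [9.68, 141.18], [-86.29, 266.29], [3.28, 154.24], [-151.56, 151.56]. Speed limits (degrees/s): [147.25, 147.25, 172.46, 180, 180, 180].

INTERFACE

Orientations are given as [roll, pitch, yaw] about the fixed x, y, z axes, in that order (R = Rz(yaw) Ry(pitch) Rx(roll)).
In Python, from station import r gives the robot as it stands. The module is installed in compiled form; this text tells all that it offers. Calls block until the motion is done:
- r.reach(position, orientation): joint-space move of the TCP to a pose.
- r.servo_line(position, rotation=None, speed=0.15): straight line of the TCP; rotation=None keeps the orientation; speed is the mean speed in m/s.
- r.move_joints(angles): joint-space move.
- r.let_go() and r.grab(squeeze=None): open the fingers fully, or close them until they stop; squeeze is the grip in N (None keeps the last).
- r.wait(seconds).
- r.inverse_kinematics(position, orientation): joint angles nearest the present ones, or None.
- r.sense(): the state.
- r.snapshot(name): name is "side" or "top"; returns a dict with "frame" (420x560x3 uint8, red, green, blue), "fx", "fy", "cx", "cy" (pixels), "R" (3x3) and "t" (3): a world point X has camera coordinates R X + t. Camera axes: x right, y down, z forward; pixel columns grow to the right and rows downward; lengths in m; the calibration is good to about 2 mm. A picture is of the moment at which its call begins. There is no depth.
A pose or a line that the arm cannot do raises r.IKError and nothing moves.
- r.hand_in(): hands the job in; it is judged then, once.
The state is a dict: "clock": time; "joints": joint angles; "joint_vel": joint speeds; "joint_torque": joint torques, N m; "tcp_pos": TCP position; "orientation": TCP orientation; "contact_force": force on the tool from outside, world axes, zero at the start; "torque": the same for the moment, N m; "opening": finger opening in m; "gripper_force": force on a finger pad.
Only numpy, scipy, OpenCV 4.12 (cv2) and the standard library are available. Lean on these libraries where they do the work, as an engineer would, in place of code of your own. Each camera call takes 0.05 s, during which the arm holds its last target. There are 200 camera calls.

## Working session

There is one attempt and no reset: what is moved stays moved. The work goes in short steps, each a Python script; the robot and the scene stay as the last script left them, time stands still between calls to the robot, and variables do not carry over. Pictures are saved under pics/ and viewed, at most 10 in all, crops included, and the job is handed in when it is done.

```bash
mkdir -p pics; python3 - <<'E'
from station import r
import cv2,pickle
d={}
for n in("side","top"):
    s=r.snapshot(n);d[n]=s
    cv2.imwrite(f"pics/{n}0.png",s["frame"][:,:,::-1])
    print(n,s["fx"],s["fy"],s["cx"],s["cy"],s["R"],s["t"])
pickle.dump(d,open("s0.pkl","wb"));print(r.sense())
E
```

```text
side 522.715377670483 522.715377670483 285.0098764121145 211.67154538682175 [[ 0.99845494 -0.0521039   0.01931086]
 [-0.0107209  -0.52162317 -0.85310863]
 [ 0.05452328  0.8515835  -0.52137583]] [-0.52860169  0.09687263  1.52681655]
top 399.28110761231966 399.28110761231966 279.3033596993335 205.96224963150541 [[-0.01450873 -0.99981556 -0.01258347]
 [-0.98393422  0.01651559 -0.17776583]
 [ 0.17794087  0.00980215 -0.98399236]] [-0.02754077  0.55392686  0.93472041]
{'clock': 0.1, 'joints': array([-6.99991192e+01,  5.25862509e+00,  7.05715737e+01,  5.95395176e-04,
        1.04266463e+02, -3.25025061e+00]), 'joint_vel': array([-0.0438138 , -0.15013746, -0.14045251,  0.05881737,  0.02303918,
       -0.0773341 ]), 'joint_torque': array([ 3.83213584e-03, -4.47856236e+01, -4.07569706e+01,  7.01922923e-02,
        2.83835776e-02, -1.32717273e-04]), 'tcp_pos': array([ 0.23686222, -0.55133241,  0.40365503]), 'orientation': array([-1.79903526e+02, -6.05681276e-03,  2.32512725e+01]), 'contact_force': array([0.44140917, 0.54835681, 0.73657896]), 'torque': array([ 0.03898929,  0.02952401, -0.00448652]), 'gripper_force': 0.0, 'opening': 0.0882275892929268}
```

View pics/top0.png

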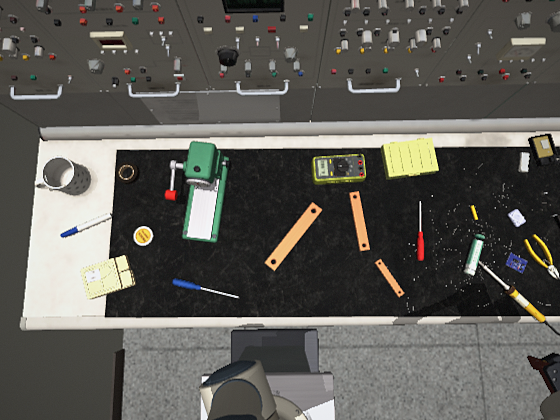

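View pics/side0.png

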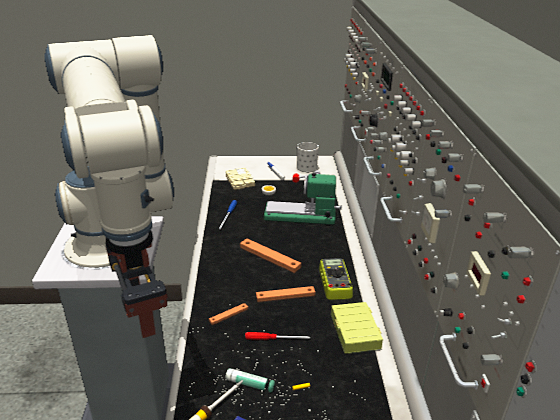

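The top view shows the gauge at about (203,185), with its bed at (203,210) and the red knob at (171,195). There are three copper bars at (293,236), (360,221) and (390,278), and the middle-sized one is at (360,221). The side view shows the same layout, with the gauge at (300,205).

```bash
cat > h.py <<'E'
import numpy as np,cv2
def cast(s,uv,z):
    R=np.array(s["R"]);t=np.array(s["t"]);uv=np.atleast_2d(uv).astype(float)
    d=np.c_[(uv[:,0]-s["cx"])/s["fx"],(uv[:,1]-s["cy"])/s["fy"],np.ones(len(uv))]@R
    o=-R.T@t
    return o+d*((z-o[2])/d[:,2])[:,None]
def proj(s,X):
    c=np.atleast_2d(X)@np.array(s["R"]).T+np.array(s["t"])
    return np.c_[c[:,0]/c[:,2]*s["fx"]+s["cx"],c[:,1]/c[:,2]*s["fy"]+s["cy"]]
def tri(s1,p1,s2,p2):
    A=[];b=[]
    for s,p in((s1,p1),(s2,p2)):
        a=cast(s,p,0)[0];c=cast(s,p,.3)[0];d=(c-a)/np.linalg.norm(c-a);P=np.eye(3)-np.outer(d,d);A.append(P);b.append(P@a)
    return np.linalg.lstsq(np.vstack(A),np.hstack(b),rcond=None)[0]
def blobs(s,lo,hi,amin=20):
    m=cv2.inRange(cv2.cvtColor(s["frame"],cv2.COLOR_RGB2HSV),lo,hi)
    c,_=cv2.findContours(m,cv2.RETR_EXTERNAL,cv2.CHAIN_APPROX_NONE)
    return [k for k in c if cv2.contourArea(k)>amin]
def rect(s,c,z):
    w=cast(s,c[:,0,:],z)[:,:2]
    (cx,cy),(a,b),an=cv2.minAreaRect((w*1000).astype(np.float32))
    if a<b:a,b,an=b,a,an+90
    return np.round([cx,cy,a,b,an],1)
E
python3 - <<'E'
from h import *
import pickle
d=pickle.load(open("s0.pkl","rb"))
for n in d:
    s=d[n];print(n)
    for c in blobs(s,(5,90,120),(18,255,255),100): print(' bar',c.mean(0)[0],rect(s,c,.012 if n=="top" else .012))
    for c in blobs(s,(0,180,120),(4,255,255),20): print(' red',cv2.minAreaRect(c))
    for c in blobs(s,(0,0,190),(180,60,255),100):
        m=c.mean(0)[0]
        print(' white',m,rect(s,c,.03))
    for c in blobs(s,(65,90,30),(85,255,255),100): print(' green',c.mean(0)[0],rect(s,c,.0),rect(s,c,.03))
s=d["top"]; a=cv2.resize(s["frame"][130:260,150:250],None,fx=4,fy=4,interpolation=2)
b=cv2.resize(d["side"]["frame"][160:240,255:355],None,fx=4,fy=4,interpolation=2)
b=cv2.copyMakeBorder(b,0,200,0,0,0)
cv2.imwrite("pics/g.png",np.hstack([a,b])[:,:,::-1])
E
```

```text
side
 bar [227.7721519  312.62025316] [ 373.8 -312.7  101.    18.9   32.3]
 bar [284.768 292.032] [ 517.  -240.4  152.1   28.3    7.5]
 bar [270.24793388 253.05785124] [480.9 -67.7 198.2  36.2 140.8]
 red ((260.5, 335.0), (6.0, 31.0), 90.0)
 white [244.53763441 375.40860215] [ 419.3 -528.2   86.4   23.   160.8]
 white [180.54411765 353.01470588] [ 276.9 -457.8   95.6   14.1   89.9]
 white [453.55555556 360.24836601] [ 877.1 -492.4  143.3   41.6   89.7]
 white [480.7254902  262.25490196] [1060.6 -149.6  100.6   17.3   90.1]
 white [ 76.48870056 261.14971751] [-23.5 -62.7 274.3 215.9  90.1]
 white [285.42222222 206.76666667] [538.4 157.7 122.6  59.  171.7]
 white [ 69.90654206 192.57943925] [-161.2  269.3  177.3   77.3  113.1]
 white [364.6057047 283.9261745] [ 699.6  -55.6 1173.4   81.9   90. ]
 white [231.88990826 205.70795107] [458.4  88.3 894.3 377.1  90. ]
 white [382.66666667 286.70695971] [ 765.7  -34.1 1219.2   16.6   90.1]
 white [148.         120.08108108] [-21.6 911.  369.7  48.6 106.4]
 white [112.98387097 123.67741935] [-187.2  905.6  478.4  252.7  105.3]
 white [84.58  99
[... 1085 characters left out ...]
. ]
 white [516.78571429 217.35714286] [ 518.4 -625.1   36.4   27.    31.3]
 white [201.70072993 214.11678832] [541.5 158.9 124.4  59.  172.4]
 white [524.45454545 161.5       ] [ 661.6 -661.8   46.5   17.6  172.9]
 white [234.48890901 218.07062019] [ 504.5  -84.2 1348.4  479.6   89.7]
 white [373.56153846  88.49230769] [ 876.1 -290.9  135.4   31.    90.1]
 white [528.          40.87142857] [ 997.3 -712.7   86.4   11.8   88.7]
 white [106.26865672  33.71641791] [1044.2  431.2   85.8   12.1   88.7]
 green [187.93684211 207.73684211] [562.8 201.6 120.   11.2 172.5] [557.3 194.3 116.4  10.8 172.5]
 green [208.54277286 194.28908555] [607.3 167.3 261.5 121.1 172.3] [600.5 161.  253.8 117.5 172.3]
```

View pics/g.png

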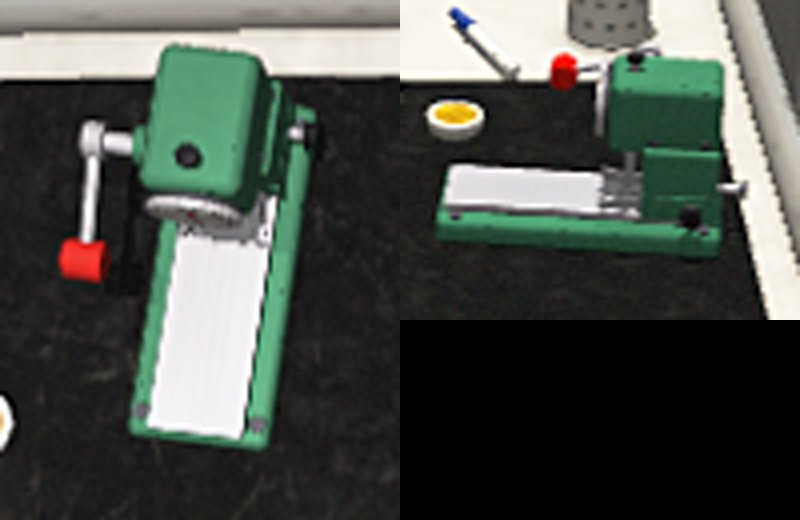

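The crop confirms the gauge pose: the near edge of the bed is unobstructed, the knob is at crop (84,260) in the top view and (565,72) in the side view, and the head ends above z = 142 mm. Next I refine the gauge pose from the bed edges and triangulate the knob.

```bash
cat >> h.py <<'E'
def gauge(d,v=True):
    """pose from bed edges: upscaled bright mask, line fits in world at z=.03"""
    out=[]
    for n in d:
        s=d[n];f=cv2.resize(s["frame"],None,fx=4,fy=4,interpolation=cv2.INTER_CUBIC)
        m=cv2.inRange(cv2.cvtColor(f,cv2.COLOR_RGB2HSV),(0,0,150),(180,60,255))
        c,_=cv2.findContours(m,cv2.RETR_EXTERNAL,cv2.CHAIN_APPROX_NONE)
        p0=proj(s,[.54,.158,.03])[0]
        c=[k for k in c if cv2.pointPolygonTest(k,tuple(map(float,p0*4)),False)>0][0][:,0,:]
        w=cast(s,(c+.5)/4-.5,.03)[:,:2]*1000
        yaw=np.radians(-8);o=np.array([622.,146.7])
        for _ in range(6):
            R=np.array([[np.cos(yaw),-np.sin(yaw)],[np.sin(yaw),np.cos(yaw)]])
            g=(w-o)@R
            sel=(g[:,0]>-135)&(g[:,0]<-45)
            L=g[sel&(abs(g[:,1]-30)<6)];Rr=g[sel&(abs(g[:,1]+30)<6)]
            N=g[(abs(g[:,0]+145)<7)&(abs(g[:,1])<24)]
            pl=np.polyfit(L[:,0],L[:,1],1);pr=np.polyfit(Rr[:,0],Rr[:,1],1)
            da=np.arctan((pl[0]+pr[0])/2)
            dy=(np.polyval(pl,-90)+np.polyval(pr,-90))/2
            dx=np.median(N[:,0])+145
            o=o+R@np.array([dx,dy+90*np.tan(da)]) ;yaw+=da
        if v:print(n,o,np.degrees(yaw),'width',np.polyval(pl,-90)-np.polyval(pr,-90),pl[0],pr[0])
        out.append([*o,np.degrees(yaw)])
    return np.mean(out,0)
E
python3 - <<'E'
from h import *
import pickle
d=pickle.load(open("s0.pkl","rb"))
g=gauge(d);print(g)
k={}
for n in d:
    for c in blobs(d[n],(0,150,90),(6,255,255),15)+blobs(d[n],(174,150,90),(180,255,255),15):
        (x,y),_,_=cv2.minAreaRect(c);print(n,x,y,cv2.contourArea(c))
        if y<205: k[n]=(x,y)
    if n=="side": k.setdefault(n,(255+565/4,160+72/4))
k["side"]=(255+(565-400+.5)/4-.5,160+(72+.5)/4-.5)
X=tri(d["top"],k["top"],d["side"],k["side"]);print(X)
a=np.radians(g[2]);R=np.array([[np.cos(a),-np.sin(a)],[np.sin(a),np.cos(a)]])
print((X[:2]*1000-g[:2])@R,X[2]*1000)
for n in d:print(n,k[n],proj(d[n],X))
E
```

```text
side [620.90851852 145.25300474] -7.923411408323179 width 59.141457211332195 -0.0053505817268312324 0.005350581726843149
top [623.32243807 148.36729333] -7.671102091484139 width 59.83085426735261 0.001915302641880582 -0.0019153026418809403
[622.1154783  146.81014903  -7.79725675]
side 529.1153564453125 365.9230651855469 28.5
side 260.5 335.0 127.5
side 520.5 298.5 25.0
side 526.5000610351562 280.50006103515625 31.5
side 471.0 202.0 15.5
side 295.5 177.0 34.5
top 420.0 245.5 132.0
top 169.44998168945312 194.34999084472656 85.0
[0.5753038  0.22155409 0.10048418]
[-56.5192446   67.70203029] 100.484178168021
side (295.875, 177.625) [[296.18002742 177.55729653]]
top (169.44998168945312, 194.34999084472656) [[169.47597425 194.77942066]]
```

```bash
cat >> h.py <<'E'
G=np.array([.6221,.1468,-7.8])
def gw(x,y,z,yaw=None):
    """gauge mm -> TCP position for grasp point there, tool down"""
    a=np.radians(G[2]);return np.array([G[0]+(x*np.cos(a)-y*np.sin(a))/1e3,G[1]+(x*np.sin(a)+y*np.cos(a))/1e3,z/1e3+.163])
D=lambda yaw=G[2]:[180,0,yaw]
def knob(th,y=66.):
    b=th-np.radians(15);return gw(10-70*np.cos(b),y,122+70*np.sin(b))
def st(r,t=''):
    s=r.sense();a=np.radians(G[2]);f=s['contact_force'];fx=f[0]*np.cos(a)+f[1]*np.sin(a);fy=-f[0]*np.sin(a)+f[1]*np.cos(a)
    print(t,'t%.2f'%s['clock'],np.round(s['tcp_pos'],4),'F gx %.1f gy %.1f z %.1f'%(fx,fy,f[2]),'op %.4f gf %.1f'%(s['opening'],s['gripper_force']),flush=True);return s,fx,fy
E
python3 - <<'E'
from station import r
from h import *
for th in (0,.5,1,1.5,2,2.3): print(th,r.inverse_kinematics(knob(th),D()))
up=knob(0)+[-.01,0,.10]
r.reach(up,D());st(r,'up')
r.servo_line(knob(0),speed=.15);st(r,'at')
r.grab(15);st(r,'grip')
for th in np.arange(.1,2.26,.1): r.servo_line(knob(th),speed=.12)
st(r)
r.servo_line(knob(2.28));s=st(r,'top')
cv2.imwrite("pics/a.png",np.hstack([cv2.resize(r.snapshot(n)["frame"][100:250,a:a+150],(400,400)) for n,a in(("top",130),("side",230))])[:,:,::-1])
E
```

```text
0 [ 1.78014031e+01  8.38895535e+00  8.10664001e+01 -2.54444375e-14
  9.05446446e+01  1.15601403e+02]
0.5 [ 1.78178984e+01  7.63290192e+00  7.83602677e+01 -2.54444375e-14
  9.40068304e+01  1.15617898e+02]
1 [ 1.71769247e+01  9.48855204e+00  7.32217930e+01 -2.54444375e-14
  9.72896549e+01  1.14976925e+02]
1.5 [ 1.61064646e+01  1.34330612e+01  6.68351187e+01 -2.54444375e-14
  9.97318200e+01  1.13906465e+02]
2 [ 1.49359215e+01  1.84083534e+01  6.06741181e+01 -2.54444375e-14
  1.00917529e+02  1.12735921e+02]
2.3 [ 1.43094607e+01  2.13522728e+01  5.77322263e+01 -2.54444375e-14
  1.00915501e+02  1.12109461e+02]
up t3.04 [0.5642 0.2193 0.3669] F gx 1.0 gy -0.5 z 0.5 op 0.0878 gf 0.0
at t3.86 [0.5742 0.22   0.2681] F gx -0.2 gy 0.0 z 1.9 op 0.0878 gf 0.0
grip t4.86 [0.5739 0.2178 0.2667] F gx -2.0 gy -11.1 z 2.3 op 0.0238 gf 15.0
 t10.36 [0.6665 0.205  0.3512] F gx 1.3 gy -8.6 z 3.2 op 0.0239 gf 15.0
top t10.61 [0.6716 0.2043 0.3493] F gx 1.8 gy -8.7 z 4.4 op 0.0236 gf 15.0
```

View pics/a.png

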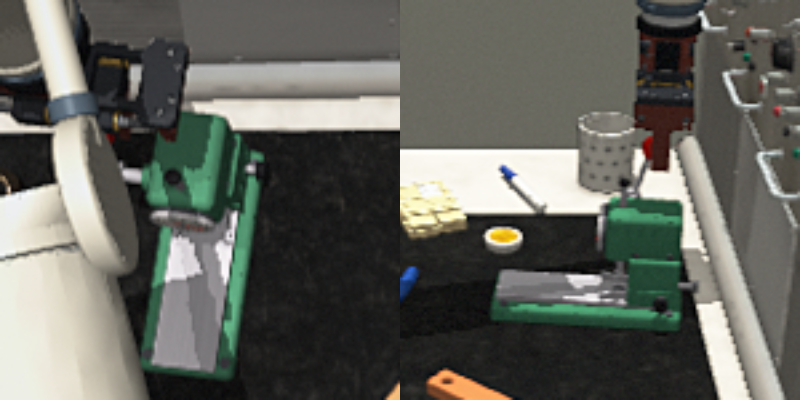

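The picture shows the lever held up past upright, with the knob at (650,150) in the right panel, and the spindle raised. I'll release it and pick the bar.

```bash
python3 - <<'E'
from station import r
from h import *
r.servo_line(knob(2.32));r.let_go()
p=r.sense()['tcp_pos'];r.servo_line(p+[0,0,.06],speed=.25);st(r,'free')
B=np.array([.5184,-.2390,.185])
r.reach(B+[0,0,.1],D(7.6));r.servo_line(B,speed=.15);r.wait(.1);st(r,'at bar')
r.grab(30);s,_,_=st(r,'grip');zg=s['tcp_pos'][2]
r.servo_line(B+[0,0,.15],speed=.25);st(r,'lift')
P=gw(-102,0,0);P[2]=B[2]+.030
r.reach(P+[0,0,.08],D());st(r,'hover')
import pickle;d={n:r.snapshot(n) for n in("side","top")};pickle.dump(d,open("s1.pkl","wb"))
cv2.imwrite("pics/b.png",np.hstack([cv2.resize(d[n]["frame"][100:250,a:a+150],(400,400)) for n,a in(("top",130),("side",230))])[:,:,::-1])
E
```

```text
free t12.43 [0.6734 0.2064 0.4092] F gx 0.6 gy 0.1 z -0.7 op 0.0877 gf 0.0
at bar t15.12 [ 0.5187 -0.239   0.1857] F gx 0.6 gy 0.1 z -0.1 op 0.0874 gf 0.0
grip t16.12 [ 0.5184 -0.239   0.185 ] F gx -0.3 gy 0.4 z -0.0 op 0.0237 gf 30.0
lift t16.87 [ 0.5182 -0.2389  0.3327] F gx -1.1 gy -0.3 z -4.4 op 0.0239 gf 30.0
hover t18.36 [0.5197 0.1597 0.2922] F gx -5.3 gy -8.9 z -2.4 op 0.0246 gf 30.8
```

View pics/b.png

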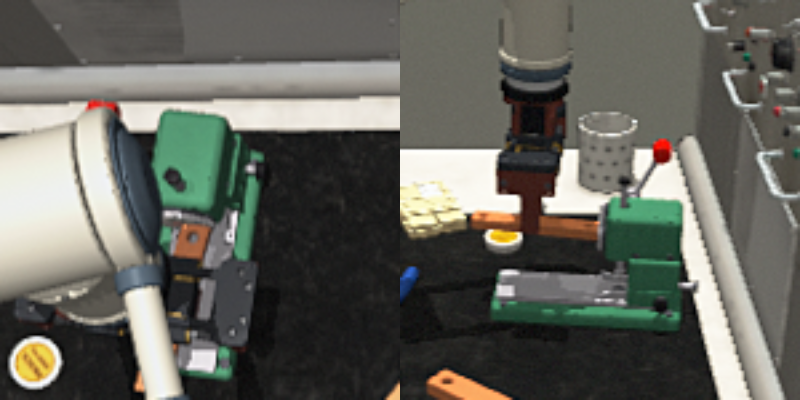

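The lever stays up, with the knob at (660,150) in the right panel. The bar's inner end is very close to the dial and may be touching it, so I'll back off and place it further out.

```bash
python3 - <<'E'
from station import r
from h import *
P=gw(-116,0,0);P[2]=.185+.030
st(r,'before')
r.servo_line(P+[0,0,.08],speed=.1);st(r,'back')
r.servo_line(P+[0,0,.004],speed=.12);st(r,'low')
for k in range(12):
    q=P+[0,0,.004-.0008*(k+1)];r.servo_line(q,speed=.02);s,fx,fy=st(r)
    if s['contact_force'][2]>-4+5:break
r.let_go();r.wait(.3);s,_,_=st(r,'rel')
r.servo_line(s['tcp_pos']+[0,0,.1],speed=.25)
r.reach(gw(-240,-150,260),D());st(r)
import pickle;d={n:r.snapshot(n) for n in("side","top")};pickle.dump(d,open("s2.pkl","wb"))
cv2.imwrite("pics/c.png",np.hstack([cv2.resize(d[n]["frame"][120:260,a:a+140],(400,400)) for n,a in(("top",130),("side",230))])[:,:,::-1])
for n in d:
  for c in blobs(d[n],(5,90,90),(18,255,255),60): print(n,c.mean(0)[0],rect(d[n],c,.042))
E
```

```text
before t18.46 [0.5198 0.1596 0.2922] F gx -5.9 gy -9.5 z -3.8 op 0.0251 gf 30.8
back t18.75 [0.5068 0.163  0.2941] F gx 0.7 gy 0.3 z -3.4 op 0.0237 gf 29.8
low t19.53 [0.5075 0.1626 0.2197] F gx 0.4 gy 0.1 z -4.0 op 0.0237 gf 30.0
 t19.78 [0.5074 0.1626 0.2189] F gx -0.2 gy 0.0 z -3.9 op 0.0238 gf 30.0
 t20.03 [0.5071 0.1625 0.2174] F gx 0.1 gy -0.2 z -3.8 op 0.0236 gf 30.0
 t20.28 [0.5071 0.1625 0.2165] F gx -0.0 gy -0.6 z -3.7 op 0.0237 gf 30.0
 t20.53 [0.5072 0.1626 0.216 ] F gx 0.7 gy -0.1 z -3.4 op 0.0239 gf 30.0
 t20.78 [0.5073 0.1626 0.2157] F gx -0.1 gy -0.9 z 2.6 op 0.0235 gf 30.0
rel t22.17 [0.5072 0.1625 0.215 ] F gx -0.2 gy -1.6 z 0.1 op 0.0878 gf 0.0
 t23.61 [0.3645 0.0309 0.4215] F gx -0.1 gy 0.1 z -0.6 op 0.0879 gf 0.0
side [228.01219512 313.01219512] [ 377.3 -346.9  100.6   24.1   32.3]
side [270.65116279 254.86821705] [ 479.2 -116.3  199.8   47.6  140.5]
side [276.96153846 204.05769231] [509.1 153.3 151.   43.9 171.8]
top [389.48863636 277.52272727] [ 376.3 -297.3   99.5   18.5   32.2]
top [293.76428571 235.24285714] [484.  -72.  184.3  32.9 140.7]
top [199.29230769 223.93846154] [514.6 161.4 145.8  26.7 170.9]
```

View pics/c.png

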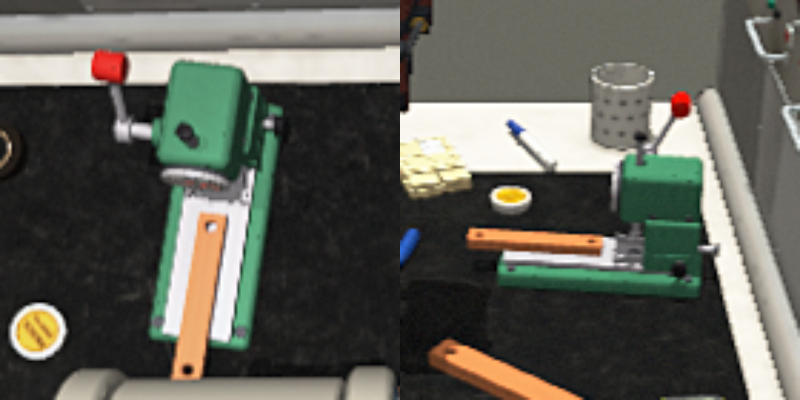

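The bar lies flat on the bed, centred near (200,290) in the left panel, with its near end overhanging the front edge. The lever is still up. Next I measure the bar's centreline in the gauge frame, then regrip the near end and slide it.

```bash
cat >> h.py <<'E'
def barline(s):
    f=cv2.resize(s["frame"],None,fx=4,fy=4,interpolation=cv2.INTER_CUBIC)
    m=cv2.inRange(cv2.cvtColor(f,cv2.COLOR_RGB2HSV),(5,90,90),(18,255,255))
    v,u=np.nonzero(m);w=cast(s,(np.c_[u,v]+.5)/4-.5,.042)[:,:2]
    a=np.radians(G[2]);R=np.array([[np.cos(a),-np.sin(a)],[np.sin(a),np.cos(a)]])
    g=(w-G[:2])@R*1e3;g=g[(abs(g[:,1])<40)&(g[:,0]>-260)&(g[:,0]<40)]
    xs=np.arange(-170,-30,10);L=[]
    for x in xs:
        y=g[abs(g[:,0]-x)<2][:,1]
        if len(y)>20:L.append((x,y.min(),y.max()))
    L=np.array(L);p=np.polyfit(L[:,0],(L[:,1]+L[:,2])/2,1)
    return g[:,0].min(),g[:,0].max(),p,L.round(1)
E
python3 - <<'E'
from h import *
import pickle
d=pickle.load(open("s2.pkl","rb"))
for n in d:
  print(n);a,b,p,L=barline(d[n]);print(a,b,'slope deg',np.degrees(np.arctan(p[0])),'y at -40',np.polyval(p,-40),'y at -170',np.polyval(p,-170))
  if n=="top":print(L)
print(gauge({"top":d["top"]})) if 0 else None
# bed edges beside the bar in same frame (top)
s=d["top"]
f=cv2.resize(s["frame"],None,fx=4,fy=4,interpolation=cv2.INTER_CUBIC)
for x in(-130,-110,-90,-70,-50):
    ys=np.arange(-50,50,.5);w=np.array([gw(x,y,30)-[0,0,.163] for y in ys]);uv=((proj(s,w)+.5)*4-.5).round().astype(int)
    h=cv2.cvtColor(f,cv2.COLOR_RGB2HSV)[uv[:,1],uv[:,0]];m=(h[:,1]<60)&(h[:,2]>120);print(x,ys[m].min(),ys[m].max())
E
```

```text
side
-189.60947997099728 -36.17666215160773 slope deg -0.050664945117299694 y at -40 -8.797883444969933 y at -170 -8.682928301014417
top
-182.1394430020752 -10.195646315739681 slope deg -0.4759221728664925 y at -40 -0.5258813768336934 y at -170 0.5539766156984821
[[-170.   -12.7   14.4]
 [-160.   -12.5   13.7]
 [-150.   -12.2   14.4]
 [-140.   -12.5   12.2]
 [-130.   -12.1   11.7]
 [-120.   -12.2   12.4]
 [-110.   -12.8   12.1]
 [-100.   -12.1   11.5]
 [ -90.   -12.4   12.2]
 [ -80.   -12.6   11.9]
 [ -70.   -12.4   11.5]
 [ -60.   -12.3   12.1]
 [ -50.   -12.3   12. ]
 [ -40.   -12.4   11.8]]
-130 -37.5 39.0
-110 -28.5 32.0
-90 -28.5 31.5
-70 -30.0 31.5
-50 -29.5 31.0
```

```bash
python3 - <<'E'
from station import r
from h import *
Z=215-163+.3
r.reach(gw(-172,0,Z+70),D());r.servo_line(gw(-172,0.,Z),speed=.15);r.wait(.1);st(r,'at')
r.grab(18);st(r,'grip')
for x in np.arange(-162,-116,10):   # inner end = x+132
    r.servo_line(gw(x,min(.8,(x+172)/20),Z),speed=.05);s,fx,fy=st(r,'x%.0f'%x)
    if fx<-8: print('early');break
else:
  while x<-84:
    x+=1;r.servo_line(gw(x,.8,Z),speed=.02);s,fx,fy=st(r,'x%.0f'%x)
    if fx<-9: break
E
```

```text
at t25.29 [0.4523 0.1701 0.2173] F gx 0.6 gy 0.6 z -0.3 op 0.0877 gf 0.0
grip t26.29 [0.4517 0.1702 0.2153] F gx 0.4 gy -0.0 z -0.1 op 0.0238 gf 18.0
x-162 t26.64 [0.4621 0.1692 0.2153] F gx 1.5 gy 1.0 z -1.1 op 0.0237 gf 18.0
x-152 t26.99 [0.4721 0.1681 0.2153] F gx 1.5 gy 0.5 z -1.5 op 0.0239 gf 18.0
x-142 t27.34 [0.482  0.1667 0.2153] F gx 2.1 gy 0.2 z -1.4 op 0.0237 gf 18.0
x-132 t27.69 [0.492  0.1654 0.2153] F gx 1.8 gy 0.3 z -1.1 op 0.0239 gf 18.0
x-122 t28.04 [0.5019 0.164  0.2153] F gx 0.8 gy 0.0 z -1.5 op 0.0237 gf 18.0
x-121 t28.29 [0.5022 0.164  0.2153] F gx -0.9 gy -0.3 z -0.9 op 0.0238 gf 18.0
x-120 t28.54 [0.5031 0.1639 0.2152] F gx -2.5 gy -0.8 z 1.8 op 0.0237 gf 18.0
x-119 t28.79 [0.5043 0.1638 0.2153] F gx -2.1 gy 0.4 z -0.1 op 0.0238 gf 18.0
x-118 t29.04 [0.5054 0.1636 0.2153] F gx -1.6 gy 0.2 z -0.9 op 0.0239 gf 18.0
x-117 t29.29 [0.5064 0.1635 0.2153] F gx -1.6 gy 0.3 z -0.1 op 0.0239 gf 18.0
x-116 t29.54 [0.5074 0.1633 0.2153] F gx -2.1 gy 0.3 z -0.3 op 0.0238 gf 18.0
x-115 t29.79 [0.5084 0.1632 0.2153] F gx -1.6 gy -0.4 z -0.6 op 0.0239 gf 18.0
x-114 t30.04 [0.5
[... 1308 characters left out ...]
 18.0
x-97 t34.29 [0.5262 0.1607 0.2153] F gx -0.8 gy -1.3 z -0.8 op 0.0237 gf 18.0
x-96 t34.54 [0.5272 0.1606 0.2153] F gx -0.8 gy 0.5 z -1.3 op 0.0238 gf 18.0
x-95 t34.79 [0.5282 0.1605 0.2153] F gx -0.5 gy 0.3 z -1.0 op 0.0240 gf 18.0
x-94 t35.04 [0.5292 0.1603 0.2153] F gx -1.0 gy 0.5 z -1.5 op 0.0236 gf 18.0
x-93 t35.29 [0.5301 0.1602 0.2153] F gx -1.4 gy 0.0 z -1.3 op 0.0237 gf 18.0
x-92 t35.54 [0.5311 0.1601 0.2153] F gx -0.8 gy 0.7 z -0.6 op 0.0234 gf 18.0
x-91 t35.79 [0.5319 0.16   0.2153] F gx -3.4 gy -1.3 z 0.4 op 0.0236 gf 18.0
x-90 t36.04 [0.5323 0.16   0.2153] F gx -8.4 gy -0.6 z 2.4 op 0.0236 gf 18.0
x-89 t36.29 [0.5327 0.16   0.2153] F gx -12.1 gy -0.7 z 4.5 op 0.0240 gf 18.0
```

I felt the stop clearly: the force ramps from x = -91, with the bar end about 41 mm behind the spindle, to 12 N. I'll release the bar and lower the lever.

```bash
python3 - <<'E'
from station import r
from h import *
r.wait(.15);st(r,'hold');r.let_go();r.wait(.1);s,_,_=st(r,'rel')
r.servo_line(s['tcp_pos']+[0,0,.21],speed=.25)
Y=62.5
r.reach(knob(2.30,Y)+[0,0,.06],D());r.servo_line(knob(2.30,Y),speed=.12);st(r,'knob')
r.grab(12);st(r,'grip')
for th in np.arange(2.2,1.34,-.1):
    r.servo_line(knob(th,Y),speed=.08);st(r,'%.2f'%th)
r.servo_line(knob(1.30,Y),speed=.03);st(r)
r.let_go();r.wait(.3);s,_,_=st(r,'rel')
r.servo_line(s['tcp_pos']+[0,0,.07],speed=.2)
r.reach(gw(-240,-150,260),D());st(r,'away')
import pickle;d={n:r.snapshot(n) for n in("side","top")};pickle.dump(d,open("s3.pkl","wb"))
cv2.imwrite("pics/d.png",np.hstack([cv2.resize(d[n]["frame"][120:260,a:a+140],(400,400)) for n,a in(("top",130),("side",230))])[:,:,::-1])
a,b,p,L=barline(d["top"]);print(a,b,p)
E
```

```text
hold t36.44 [0.5327 0.1599 0.2153] F gx -12.3 gy -1.1 z 5.4 op 0.0238 gf 18.0
rel t37.62 [0.534  0.1597 0.2153] F gx 0.1 gy 0.2 z 0.7 op 0.0878 gf 0.0
knob t39.90 [0.6713 0.2029 0.3491] F gx -0.5 gy 0.8 z 0.5 op 0.0878 gf 0.0
grip t40.90 [0.6717 0.2034 0.3474] F gx -0.0 gy 1.4 z -0.7 op 0.0240 gf 12.0
2.20 t41.15 [0.6651 0.2043 0.3503] F gx -1.3 gy 1.9 z -0.8 op 0.0237 gf 12.0
2.10 t41.40 [0.6586 0.2052 0.3524] F gx -1.3 gy 3.0 z 0.7 op 0.0237 gf 12.0
2.00 t41.65 [0.6519 0.206  0.3539] F gx -1.1 gy 2.7 z -1.6 op 0.0241 gf 12.0
1.90 t41.90 [0.6451 0.207  0.3549] F gx -0.7 gy 5.3 z -1.8 op 0.0241 gf 12.0
1.80 t42.15 [0.6383 0.2079 0.3551] F gx -0.3 gy 5.3 z -0.4 op 0.0238 gf 12.0
1.70 t42.40 [0.6315 0.2088 0.3548] F gx -0.1 gy 4.9 z -1.3 op 0.0242 gf 12.0
1.60 t42.65 [0.6247 0.2097 0.3537] F gx 0.5 gy 6.5 z 1.1 op 0.0239 gf 12.0
1.50 t42.90 [0.618  0.2106 0.352 ] F gx -0.2 gy 5.9 z 1.2 op 0.0239 gf 12.0
1.40 t43.15 [0.6115 0.2114 0.3496] F gx -1.1 gy 5.7 z 3.3 op 0.0240 gf 12.0
 t43.53 [0.6054 0.2123 0.3464] F gx -2.4 gy 5.2 z 3.7 op 0.0236 gf 12.0
rel t44.91 [0.6053 0.2122 0.3453] F gx -0.3 gy -0.4 z 0.5 op 0.0878 gf 0.0
away t46.57 [0.3644 0.0309 0.4225] F gx -0.5 gy -0.7 z 0.2 op 0.0879 gf 0.0
-104.52390555325765 -12.527627833929179 [0.00085163 0.69944556]
```

View pics/d.png

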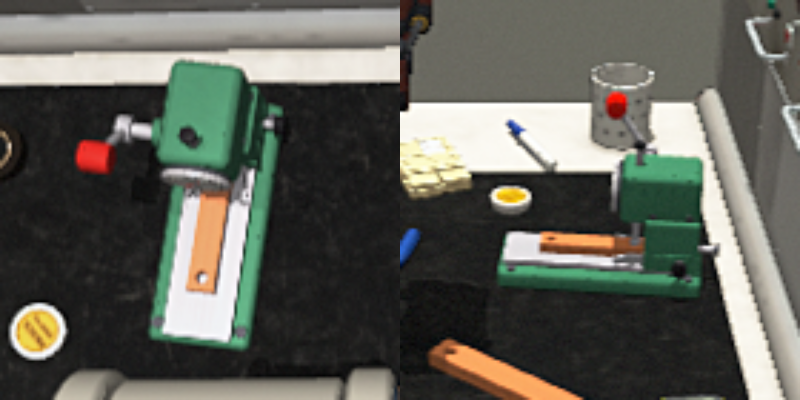

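The bar is in the throat with its near end at (200,290) in the left panel, and the lever is forward of upright with the knob at (616,105) in the right panel. I'll check the lever angle, then hand in if it is right.

```bash
python3 - <<'E'
from station import r
from h import *
import pickle
d=pickle.load(open("s3.pkl","rb"))
X=tri(d["top"],(163.2,174.9),d["side"],(305.6,156.7))
a=np.radians(G[2]);g=(X[:2]-G[:2])@np.array([[np.cos(a),-np.sin(a)],[np.sin(a),np.cos(a)]])*1e3
th=np.arctan2(X[2]*1e3-122,10-g[0])+np.radians(15);print(g,X[2],th)
if .98<th<1.52: print(r.hand_in())
E
```

```text
[-28.4707192   63.91962842] 0.1785130200487518 1.2349126577291827
the job is handed in; nothing more can be done
None
```

I handed the job in, but the hand-in call returned no verdict: the busbar was slid in until I felt the back stop at about 12 N, then let go, and the lever was lowered to about 1.23 rad, where the spindle foot should rest on the bar.

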